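# File the order board under the holder's weighted arm

## Task

One class order board is still standing in the slotted wooden rack: the one of the same size as the two lying in the steel holder. Take it out and tuck it flat under the holder's weighted arm, on top of those two, square between the cheeks and fully home against the back wall, so that the arm holds it down. Leave the other boards in the rack, and everything else on the table, where they are.

Things in the scene. Friction and masses are not known exactly. Their poses are not given: they have to be found in the camera images.
- board: The board to file: a rigid white dry-erase panel with brown edges, 160 x 56 x 9 mm, 50 to 100 g, the same on both faces and either way round. It starts standing on a long edge in one of the rack's slots, its upper 36 mm clear of the slot. Origin at its centre; x is its thickness (9 mm), y its length (160 mm), z its width (56 mm, upright at the start).
- short_board: Not to be taken: a shorter board, 95 x 56 x 9 mm, standing in another slot of the rack. Origin at its centre; axes as the board's.
- long_board: Not to be taken: a longer, lower board, 220 x 50 x 9 mm, standing in another slot of the rack. Origin at its centre; axes as the board's.
- rack: Slotted wooden block, 170 x 170 x 30 mm, fixed to the table. Origin at the centre of its underside. Its three slots run along its y axis, at x = -55, 0 and +55 mm; each is 12 mm wide and 20 mm deep (slot floor 10 mm above the table). Rack and holder stand left and right, either way round; the table between them, about x = 0.38 to 0.58, y = -0.06 to 0.06 m, is bare.
- holder: Steel flat-pile holder, fixed. Origin on the table under the middle of its tray; x points from the open front (towards the robot, more or less) to the back. Floor top 6 mm up, from x = -58 to +60 mm; inner face of the back wall at x = +60 mm; side cheeks 66 mm apart inside, from x = -35 mm to the back, tops 40 mm above the table (hinge ears 57 mm). Axes: y left, z up.
- press_arm: The holder's weighted arm, 200 to 300 g, hinged at holder x = +50 mm, 47 mm up (its origin). Its cross bar (12 mm thick) bears on the pile at holder x = -10 mm with about 2 N; ahead of it a 44 mm wide lip bends up at 27 degrees. It swings up about 45 degrees at most and falls back by its weight; a board pushed in along the pile from the front lifts it by the lip.
- lip_edge (a point): Middle of the upturned front edge of the arm's lip; at the start at x = -45 mm and about 42 mm above the table in the holder's frame (18 mm above the pile's upper face), and some 14 mm higher with a third board in.
- pile0: Lower of the two boards lying in the holder against its back wall, 160 x 56 x 9 mm. Origin at its centre, x along its length, z its thickness.
- pile1: Upper of the two boards lying in the holder, 160 x 56 x 9 mm; its upper face is 24 mm above the table, its tail at holder x = -100 mm. Origin at its centre, x along its length, z its thickness.
- shaker: Bystander: cheese shaker, 70 mm across, 101 mm high, beyond the middle of the working space. Origin at the centre of its underside.
- sauce: Bystander: squeeze bottle, 58 mm across, 172 mm high. Origin at the centre of its underside.
- eraser: Bystander: board eraser, 107 x 50 x 36 mm, beyond the middle of the working space. Origin at the centre of its underside.
- marker: Bystander: marker pen lying down, 140 mm long, 17 mm thick. Origin under its middle, x along it.
- cutter: Bystander: pizza wheel lying down, about 230 mm long, 22 mm thick, blade 92 mm across at its +x end, 75 mm from the origin. Origin under its middle.
- cups: Bystander: stack of foam cups, 89 mm across, 185 mm high. Origin at the centre of its underside.
- plates: Bystander: stack of plates, 230 mm across, 51 mm high. Origin at the centre of its underside.
- home (a point): Where the centre of the third board belongs, fixed in the holder: holder frame x = -20 mm, y = 0, 28.5 mm above the table; the board then touches the back wall and its tail stands out to x = -100 mm, 42 mm proud of the tray floor, flush with the two below. Axes as the holder's.

How it is judged:
At the end, for the whole second after the job is handed in: The board lies level on the two in the holder, square within 7 deg and 9 mm of centre, its end within 8 mm of the back wall, at rest under the resting arm. The two below lie flat, within 12 mm of the back. The short and long boards still stand in the rack (x of board in the frame of holder between -0.028 and -0.016 m and y of board in the frame of holder between -0.009 and 0.009 m and z of board in the frame of holder between 0.0265 and 0.031 m and angle between the y axis of board and the x axis of holder, either way round below 0.12 rad and angle between the x axis of board and the z axis of holder, either way round below 0.06 rad and contact force between press_arm and board above 0.4 N and linear speed of board below 0.01 m/s and x of each of pile0, pile1 in the frame of holder above -0.032 m and z of pile0 in the frame of holder below 0.0125 m and z of pile1 in the frame of holder below 0.0215 m and distance between each of short_board, long_board and rack below 0.1 m); the robot touches nothing.
It fails at once if the short or the long board is moved more than 25 mm or tipped over (distance of any of short_board, long_board from where it was at the start of the episode above 0.025 m or angle between any of short_board, long_board's own z axis and vertical above 0.5 rad).
It fails at once if a bystander on the table is moved more than 30 mm or knocked over (distance of any of shaker, sauce, eraser, marker, cutter, cups, plates from where it was at the start of the episode above 0.03 m or angle between any of shaker, sauce, cups's own z axis and vertical above 0.4 rad).
It also fails if it takes over 69 s, if anything falls off the work surface, if the arm or the gripper's body presses on something with over 40 N, if the wrist force passes 120 N, or if a joint passes its speed limit or range.

## Robot

A 6-joint arm with a two-finger parallel gripper is mounted at the origin on the work surface. World frame = base frame: x ahead of the robot, y to its left, z up, the work surface at z = 0. Lengths are in m, angles in rad, forces in N, time in s.
With the tool pointing down it reaches from about 0.25 to 0.775 m from the base axis. Payload 4 kg.
Tool frame: the origin (TCP) lies midway between the tips of the shut fingers; the grasp point (between the pads) lies 19 mm behind it (robot.pinch_z is the distance from the TCP to the grasp point, in m); x points along the fingers, y is the direction in which the jaws open and shut, and the axes are right-handed (so a half turn about x gives the same grasp; the last joint's range is limited). The gripper opens to 94 mm and grips with 3 to 60 N. Pads are 16 mm wide; open, the fingers measure 119 mm over their backs; the gripper's body (75 mm by 177 mm) begins 78 mm behind the grasp point.
Start: joints at [-1.217, 0.087, 1.371, -0, 1.684, -0.103], TCP at [0.243, -0.494, 0.168] pointing down, gripper open.
Joint ranges: [-3.1, 3.1], [-0.76, 2.03], [0.27, 2.55], [-1.08, 4.22], [0.17, 2.65], [-2.57, 2.57]. Speed limits (rad/s): [2.79, 2.79, 3.14, 3.14, 3.14, 3.14].

## Interface

Orientations are given as [roll, pitch, yaw] about the fixed x, y, z axes, in that order (R = Rz(yaw) Ry(pitch) Rx(roll)).
In Python, from bench import robot, imaging gives the robot as it stands. The module is installed in compiled form; this text tells all that it offers.
- The arm moves only by the tool drive_tool, never from a script. Its argument "commands" is a list that holds one entry, the list of rows, each a list of 4 numbers: the shift along the tool's x, y, z as a fraction of full scale, then the turn about the tool's x as a fraction of full scale. A call has 1 to 20 rows; each row shifts and turns the commanded pose from where the row before left it, along the tool's axes as they then stand; what a row does not reach is not made up. Full scale, the value 1, is 0.25 m for a shift and 360 degrees for a turn. A row lasts 1/10 s, in which the tool goes at most 50 mm and 8.59 degrees, less where a joint would pass 70% of its speed; a pose out of reach is approached as far as the arm can. A call with a number of a shift or a turn outside -1 to 1 is refused whole. A call with a gripper value outside its range is refused whole. "grip" is the opening, from 0 (shut) to 1 (fully open), set as the call begins (left out, the last holds). The fingers move at their own pace and stop on an object; the grip force is fixed at half the most. Time passes only in rows, so rows that do not move let the fingers close. It gives the time, the measured TCP pose, the force and the opening at its end, in the units of the state.
- robot.get_obs(): the state, without advancing time (a new reading comes with each control period).
- imaging.snapshot(name): name is "side" or "top"; returns a dict with "pixels" (400x640x3 uint8, red, green, blue), "z_map" (400x640 float32, m along the optical axis (not along the pixel's ray), 0 where there is no reading), "mtx" (3x3 intrinsics, pixels), "extrinsics" (4x4, takes a point from world to camera coordinates). Camera axes: x right, y up, looking along -z (the intrinsics and any distortion apply to the point x, -y, -z); pixel columns grow to the right and rows downward; lengths in m; the calibration is good to about 2 mm. A picture is of the moment at which its call begins.
- robot.close_job(): hands the job in, once; it reports no verdict.
The state is a dict: "time": time; "joint_positions": joint angles; "qvel": joint speeds; "joint_torque": joint torques, N m; "tool_pos": TCP position; "ee_rot": TCP orientation; "wrist_force": force on the tool from outside, world axes, zero at the start; "wrist_torque": the same for the moment, N m; "width": finger opening in m.
Only numpy, scipy, OpenCV 4.12 (cv2) and the standard library are available. Lean on these libraries where they do the work, as an engineer would, in place of code of your own. Each camera call takes 0.05 s, during which the arm holds its last target.

## Working session

There is one attempt and no reset: what is moved stays moved. The work goes in short steps, Python scripts to look and compute and a tool call to move; the robot and the scene stay as the last step left them, time stands still between calls to the robot, and variables do not carry over. Pictures are saved under pics/ and viewed, and the job is handed in when it is done.

Besides the shell and the picture viewer there is one more tool, called after ">>>" by a JSON object that holds its "method" and its "body". drive_tool: Moves the arm, as the interface text tells. Shift numbers are shares of 0.25 m and turn numbers shares of 360 degrees, none past 1 either way. Its arguments: {"type":"object","properties":{"commands":{"type":"array","items":{"type":"array","items":{"type":"array","items":{"type":"number","minimum":-1,"maximum":1}}}},"grip":{"type":"number"}},"required":["commands"]}

```bash
mkdir -p pics; cat > h.py <<'E'
import numpy as np,cv2
from bench import robot,imaging
def snap(n,f):
    s=imaging.snapshot(n); cv2.imwrite('pics/'+f+'.png',s['pixels'][:,:,::-1]); np.savez('pics/'+f+'.npz',**s); return s
def pts(s):
    z=s['z_map'];K=s['mtx'];E=s['extrinsics']
    v,u=np.mgrid[0:z.shape[0],0:z.shape[1]]
    c=np.stack([(u-K[0,2])/K[0,0]*z,-(v-K[1,2])/K[1,1]*z,-z,np.ones_like(z)],-1)
    return (c@np.linalg.inv(E).T)[...,:3]
E
python3 - <<'E'
from h import *
for n in('top','side'):
    s=snap(n,n+'0'); print(s['mtx'],s['extrinsics'],(s['z_map']>0).mean(), s.keys())
print(robot.get_obs(), robot.pinch_z)
E
```

```text
[[462.12493201   0.         315.63543636]
 [  0.         462.12493201 196.61563961]
 [  0.           0.           1.        ]] [[-0.00427832 -0.99997378  0.00584331  0.02477495]
 [ 0.9939087  -0.00360873  0.11014755 -0.57177084]
 [-0.11012357  0.00627896  0.99389807 -1.43058384]
 [ 0.          0.          0.          1.        ]] 0.99587109375 dict_keys(['pixels', 'z_map', 'mtx', 'extrinsics'])
[[441.61494198   0.         313.79282103]
 [  0.         441.61494198 199.57849057]
 [  0.           0.           1.        ]] [[-0.99067636 -0.13616545 -0.00439539  0.56237707]
 [ 0.08400777 -0.63596427  0.76713241 -0.06577511]
 [-0.10725224  0.7596107   0.64147373 -1.29752598]
 [ 0.          0.          0.          1.        ]] 0.995953125 dict_keys(['pixels', 'z_map', 'mtx', 'extrinsics'])
{'time': 0.1, 'joint_positions': array([-1.21710518e+00,  8.78908409e-02,  1.37204826e+00, -2.59945498e-05,
        1.68361600e+00, -1.03133542e-01]), 'qvel': array([ 0.00176055, -0.00252661, -0.00316201,  0.00020654, -0.00092665,
        0.00109857]), 'joint_torque': array([ 2.43407565e-03, -3.41255128e+01, -3.03299546e+01,  7.18633784e-02,
        3.04032303e-02, -1.09226410e-04]), 'tool_pos': array([ 0.242382  , -0.49309201,  0.16644381]), 'ee_rot': array([-1.66076592,  1.56883371,  1.93764852]), 'wrist_force': array([ 0.03658622,  0.28013976, -0.40962581]), 'wrist_torque': array([-0.03716535, -0.00928117, -0.01482219]), 'width': 0.09405402446341342} 0.0188
```

View pics/top0.png

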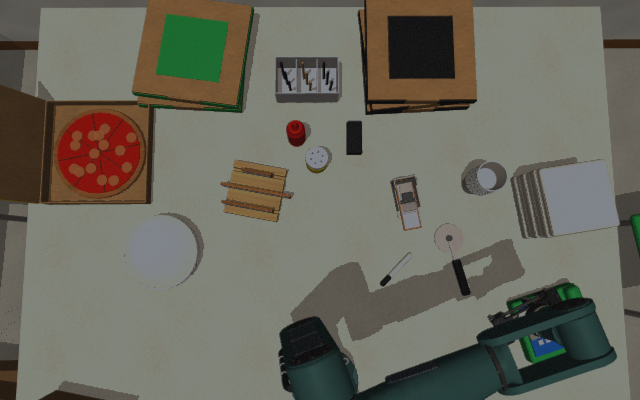

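View pics/side0.png

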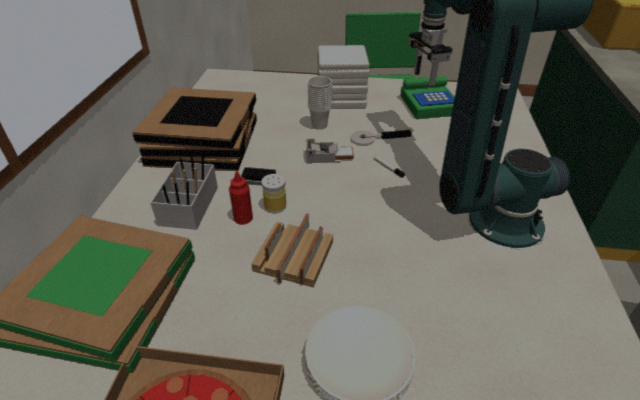

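The top view shows the rack at about (256,190) with its slots running across the image, and the holder at (406,200) with its front towards the bottom. I'll zoom in on both and get the depth points.

```bash
python3 - <<'E'
from h import *
s=np.load('pics/top0.npz')
im=s['pixels'][:,:,::-1]
a=cv2.resize(im[145:235,210:305],None,fx=4,fy=4,interpolation=cv2.INTER_CUBIC)
b=cv2.resize(im[160:250,365:460],None,fx=4,fy=4,interpolation=cv2.INTER_CUBIC)
cv2.imwrite('pics/c0.png',np.hstack([a,b]))
s2=np.load('pics/side0.npz')['pixels'][:,:,::-1]
a=cv2.resize(s2[205:290,245:345],None,fx=4,fy=4,interpolation=cv2.INTER_CUBIC)
b=cv2.resize(s2[115:200,285:385],None,fx=4,fy=4,interpolation=cv2.INTER_CUBIC)
cv2.imwrite('pics/c1.png',np.hstack([a,b]))
for f in('top0','side0'):
  s=np.load(f'pics/{f}.npz'); P=pts(s)
  m=(P[...,2]>0.036)&(P[...,2]<0.12)&(P[...,0]>.3)&(P[...,0]<.7)&(abs(P[...,1])<.35)
  n,l,st,c=cv2.connectedComponentsWithStats(m.astype(np.uint8))
  for i in range(1,n):
    if st[i,4]>12:
      q=P[l==i]; print(f,st[i],q.mean(0).round(3),q.min(0).round(3),q.max(0).round(3))
  t=P[(abs(P[...,2])<.02)&(abs(P[...,1])<.04)&(abs(P[...,0]-.45)<.05)]; print('table z',t[:,2].mean(),t[:,2].std())
E
```

```text
top0 [305 152  23  20 369] [0.674 0.021 0.095] [ 0.651 -0.012  0.037] [0.7   0.055 0.109]
top0 [241 167  31  10 133] [0.647 0.209 0.06 ] [0.636 0.162 0.037] [0.667 0.256 0.073]
top0 [392 175  29  31 389] [ 0.596 -0.262  0.047] [ 0.543 -0.306  0.036] [ 0.636 -0.216  0.064]
top0 [220 182  70  16 267] [0.592 0.211 0.057] [0.568 0.105 0.036] [0.616 0.319 0.07 ]
top0 [394 191   4  12  15] [ 0.571 -0.23   0.04 ] [ 0.553 -0.234  0.037] [ 0.588 -0.225  0.043]
top0 [221 200  52  13 192] [0.541 0.235 0.063] [0.523 0.157 0.036] [0.562 0.315 0.075]
top0 [402 203  16  10  77] [ 0.531 -0.272  0.042] [ 0.52  -0.295  0.036] [ 0.55  -0.249  0.056]
table z -0.00011565747433730639 0.0032387853632317326
side0 [306 138  29  18 286] [ 0.594 -0.257  0.046] [ 0.53  -0.309  0.036] [ 0.635 -0.213  0.061]
side0 [331 143   7   9  43] [ 0.532 -0.27   0.041] [ 0.521 -0.297  0.037] [ 0.545 -0.247  0.047]
side0 [266 174  20  32 525] [0.675 0.037 0.081] [ 0.651 -0.014  0.036] [0.7   0.059 0.106]
side0 [276 213  33  64 424] [0.593 0.225 0.054] [0.569 0.101 0.036] [0.618 0.323 0.064]
side0 [264 224  18  32 229] [0.648 0.217 0.057] [0.635 0.162 0.036] [0.662 0.259 0.07 ]
side0 [299 226  24  52 341] [0.542 0.248 0.058] [0.523 0.156 0.036] [0.562 0.317 0.071]
table z 0.00019757113381173734 0.0018437866142250604
```

View pics/c0.png

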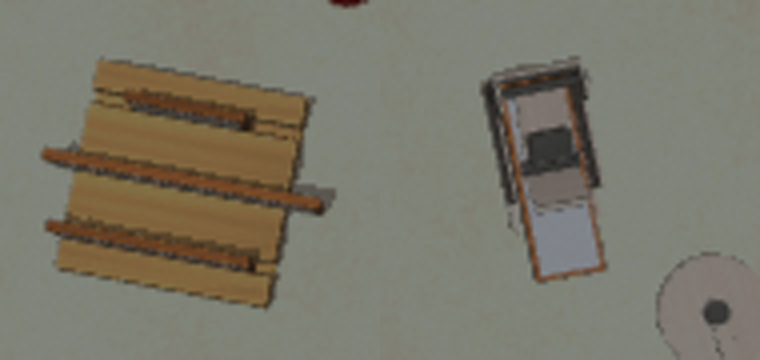

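View pics/c1.png

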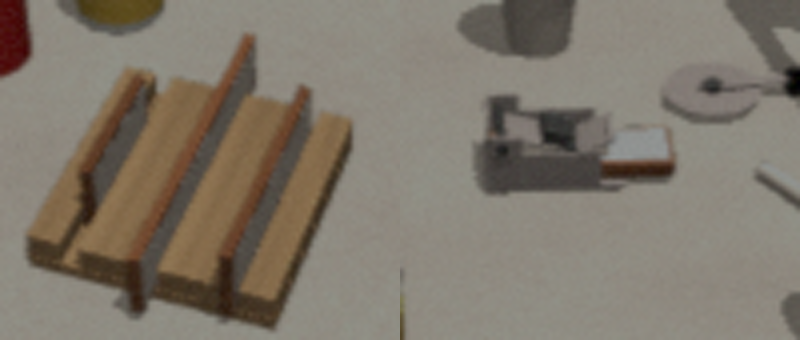

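```bash
cat >> h.py <<'E'
def ray(s,u,v,z):
    K=s['mtx'];E=s['extrinsics'];R=E[:3,:3];t=E[:3,3];c=-R.T@t
    d=R.T@np.array([(u-K[0,2])/K[0,0],-(v-K[1,2])/K[1,1],-1]); return c+d*(z-c[2])/d[2]
def proj(s,p):
    K=s['mtx'];q=s['extrinsics'][:3]@np.append(p,1); return np.array([K[0,0]*q[0]/-q[2]+K[0,2],K[1,1]*-q[1]/-q[2]+K[1,2]])
E
python3 - <<'E'
from h import *
from scipy.spatial.transform import Rotation as Ro
o=robot.get_obs();print(Ro.from_euler('xyz',o['ee_rot']).as_matrix().round(4))
S={f:np.load(f'pics/{f}0.npz') for f in('top','side')}
for f in S:
  P=pts(S[f])
  for nm,c in(('board',(.541,.236)),('long',(.592,.211)),('short',(.648,.21))):
    d=np.array([.21,.975]);n=np.array([d[1],-d[0]])
    q=P[(P[...,2]>.045)&(P[...,2]<.09)]; r=q[:,:2]-c
    q=q[(abs(r@n)<.02)&(abs(r@d)<.13)]
    rc=cv2.minAreaRect((q[:,:2]*1000).astype(np.float32))
    vx,vy,x0,y0=cv2.fitLine((q[:,:2]*1000).astype(np.float32),cv2.DIST_HUBER,0,.01,.01).ravel()
    l=(q[:,:2]*1000-[x0,y0])@[vx,vy]
    e=np.array([x0,y0])+np.array([vx,vy])*(l.max()+l.min())/2
    print(f,nm,len(q),e,'len',np.ptp(l),'yaw',np.degrees(np.arctan2(vy,vx)),'ztop',np.percentile(q[:,2],[50,90]))
# holder views, bigger
b=cv2.resize(S['top']['pixels'][168:240,380:440,::-1],None,fx=8,fy=8,interpolation=cv2.INTER_CUBIC)
cv2.imwrite('pics/c2.png',b)
b=cv2.resize(S['side']['pixels'][125:175,295:365,::-1],None,fx=10,fy=10,interpolation=cv2.INTER_CUBIC)
cv2.imwrite('pics/c3.png',b)
E
```

```text
[[-7.000e-04  4.411e-01 -8.975e-01]
 [ 1.800e-03 -8.975e-01 -4.411e-01]
 [-1.000e+00 -2.000e-03 -2.000e-04]]
top board 180 [541.11169745 236.39078615] len 159.67572692913112 yaw 79.284584 ztop [0.06506228 0.07012609]
top long 241 [592.432414   211.92296387] len 218.28031628859287 yaw 79.17896 ztop [0.05944204 0.06316525]
top short 117 [646.9701493  208.73454048] len 94.50434628819491 yaw 79.999695 ztop [0.06458531 0.06913857]
side board 289 [539.37498845 237.220535  ] len 162.5519203954118 yaw 78.53633 ztop [0.06414402 0.06752593]
side long 343 [590.43676709 212.5085001 ] len 224.48377655770753 yaw 78.82782 ztop [0.05895888 0.06159541]
side short 186 [645.61357527 211.0007382 ] len 97.20449792512473 yaw 78.63807 ztop [0.06318349 0.06737892]
```

View pics/c2.png

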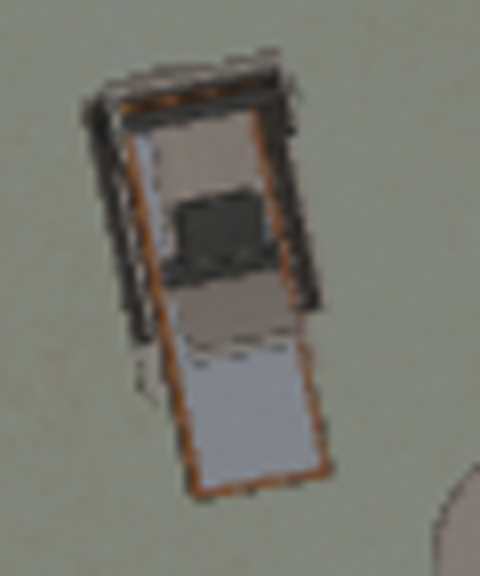

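View pics/c3.png

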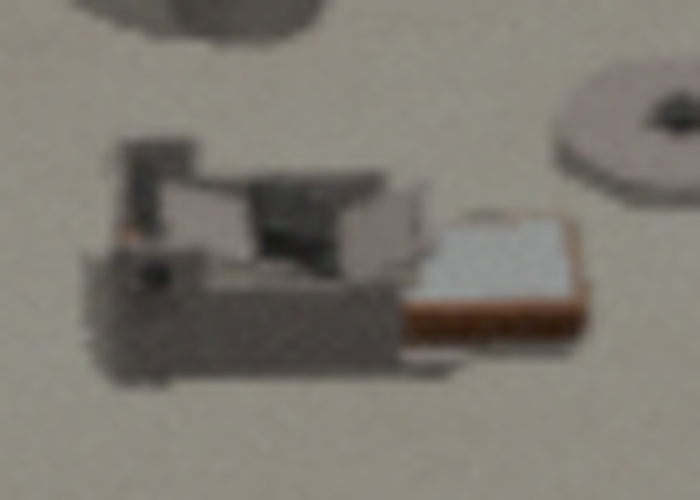

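```bash
python3 - <<'E'
from h import *
S={f:np.load(f'pics/{f}0.npz') for f in('top','side')}
def g(f,pt,k,off,z): 
    u,v=(np.array(pt)+.5)/k-.5+off; return ray(S[f],u,v,z)
T=lambda p,z=.024:g('top',p,8,(380,168),z)
D=lambda p,z=.024:g('side',p,10,(295,125),z)
L,R=T((193,499)),T((332,475)); print('top tail L,R',L,R,np.linalg.norm(L-R))
print('edges left',T((130,140)),'right',T((254,112)))
l2,r2=D((585,305)),D((572,215)); print('side',l2,r2,np.linalg.norm(l2-r2))
for a,b in((L,T((130,140))),(R,T((254,112)))): d=b-a; print('yaw',np.degrees(np.arctan2(d[1],d[0])))
for a,b in((L,R),(l2,r2)): d=a-b; print('yaw tail',np.degrees(np.arctan2(d[1],d[0]))-90,(a+b)/2)
# back wall/cheek tops depth
for f in S:
  P=pts(S[f]); q=P[(P[...,2]>.028)&(P[...,2]<.08)&(abs(P[...,0]-.58)<.08)&(abs(P[...,1]+.26)<.07)]
  print(f,cv2.minAreaRect((q[:,:2]*1000).astype(np.float32)))
  t=P[(abs(P[...,0]-.51)<.015)&(abs(P[...,1]+.277)<.015)]; print('pile z',np.median(t[:,2]))
  for nm,c in(('cutter',(.5,-.37)),('cups',(.62,-.44))):
    t=P[(P[...,2]>.008)&(abs(P[...,0]-c[0])<.09)&(P[...,1]<-.31)&(abs(P[...,1]-c[1])<.08)]; print(f,nm,t.min(0).round(3),t.max(0).round(3))
E
```

```text
top tail L,R [ 0.46579612 -0.25519796  0.024     ] [ 0.47503911 -0.31042945  0.024     ] 0.055999558066573814
edges left [ 0.60887424 -0.23364641  0.024     ] right [ 0.61998519 -0.28349428  0.024     ]
side [ 0.46569214 -0.25485169  0.024     ] [ 0.47415765 -0.31091354  0.024     ] 0.056697409441470545
yaw 8.565941438980902
yaw 10.52713121938544
yaw tail 9.500406879538048 [ 0.47041762 -0.2828137   0.024     ]
yaw tail 8.586960930061096 [ 0.4699249  -0.28288262  0.024     ]
top ((567.3005981445312, -265.2720031738281), (128.4617156982422, 77.28356170654297), 11.364808082580566)
pile z 0.024510710889848797
top cutter [ 0.411 -0.45   0.008] [ 0.59  -0.316  0.187]
top cups [ 0.536 -0.52   0.008] [ 0.709 -0.366  0.194]
side ((565.5183715820312, -263.69915771484375), (131.5404815673828, 84.54851531982422), 10.480088233947754)
pile z 0.025144519125484543
side cutter [ 0.411 -0.45   0.008] [ 0.59  -0.354  0.187]
side cups [ 0.569 -0.52   0.008] [ 0.657 -0.426  0.189]
```

>>> {"method": "drive_tool", "body": {"commands": [[[0,0,0,-0.021],[0,0,0,-0.021],[0,0,0,-0.021],[0,0,0,-0.021],[0,0,0,-0.021],[0,0,0,-0.021],[0,0,0,-0.021],[0,0,0,0],[0,0,0,0]]], "grip": 0.4}}

```text
time: 1.0
tool_pos: [0.2425, -0.4934, 0.1671]
ee_rot: [-2.629, 1.57, 1.89]
wrist_force: [0.1, 0.6, -0.3]
width: 0.0378
```

>>> {"method": "drive_tool", "body": {"commands": [[[0,0.034,-0.172,0],[0,0.034,-0.172,0],[0,0.034,-0.172,0],[0,0.034,-0.172,0],[0,0.034,-0.172,0],[0,0.034,-0.172,0],[0,0.034,-0.172,0],[0,0.034,-0.172,0],[0,0.034,-0.172,0],[0,0.034,-0.172,0],[0,0.034,-0.172,0],[0,0.034,-0.172,0],[0,0.034,-0.172,0],[0,0.034,-0.172,0],[0,0.034,-0.172,0],[0,0.034,-0.172,0],[0,0.034,-0.172,0],[0,0.034,-0.172,0],[0,0,0,0],[0,0,0,0]]]}}

```text
time: 3.0
tool_pos: [0.539, 0.2379, 0.1665]
ee_rot: [-0.76, 1.569, -2.521]
wrist_force: [-0.7, 0.8, -0.2]
width: 0.0376
```

```bash
cat > rel.py <<'E'
import sys
from h import *
from scipy.spatial.transform import Rotation as Ro
o=robot.get_obs();R=Ro.from_euler('xyz',o['ee_rot']).as_matrix()
print('t',o['time'],'tcp',o['tool_pos'].round(4),'yyaw',np.degrees(np.arctan2(R[1,1],R[0,1])).round(2),'tilt',R[:,0].round(4),'w',o['width'],'F',o['wrist_force'].round(2),'q',o['joint_positions'].round(2))
if len(sys.argv)>3:
    d=np.array([float(x) for x in sys.argv[1:4]])-o['tool_pos']; print('local m',(R.T@d).round(4),'frac',(R.T@d/.25).round(4))
E
python3 rel.py 0.540 0.2368 0.036
```

```text
t 3.0 tcp [0.539  0.2379 0.1665] yyaw -10.9 tilt [-0.0017 -0.0012 -1.    ] w 0.037586366430006055 F [-0.66  0.79 -0.19] q [ 0.32  0.18  1.27 -0.    1.69  0.51]
local m [0.1305 0.0014 0.0006] frac [0.5219 0.0057 0.0025]
```

>>> {"method": "drive_tool", "body": {"commands": [[[0.065,0.0028,0.002,0],[0.065,0.0028,0,0],[0.065,0,0,0],[0.065,0,0,0],[0.065,0,0,0],[0.065,0,0,0],[0.065,0,0,0],[0.065,0,0,0],[0,0,0,0],[0,0,0,0]]]}}

```text
time: 4.0
tool_pos: [0.5405, 0.2355, 0.038]
ee_rot: [0.434, 1.57, -1.329]
wrist_force: [0.0, 0.2, 0.1]
width: 0.0376
```

>>> {"method": "drive_tool", "body": {"commands": [[[0,0,0,0],[0,0,0,0],[0,0,0,0],[0,0,0,0],[0,0,0,0],[0,0,0,0]]], "grip": 0}}

```text
time: 4.6
tool_pos: [0.5406, 0.2368, 0.0375]
ee_rot: [0.975, 1.571, -0.786]
wrist_force: [-0.6, -0.7, 0.2]
width: 0.0003
```

```bash
python3 rel.py
```

```text
t 4.6 tcp [0.5406 0.2368 0.0375] yyaw -10.9 tilt [ 1.e-04 -1.e-04 -1.e+00] w 0.0003087006476148119 F [-0.57 -0.71  0.16] q [ 0.32  0.23  1.46 -0.    1.44  0.51]
```

The fingers shut to 0, so nothing is held. I'll look.

```bash
python3 - <<'E'
from h import *
a=snap('top','top1');b=snap('side','side1')
A=cv2.resize(a['pixels'][140:240,200:310,::-1],None,fx=3.6,fy=3.6,interpolation=cv2.INTER_CUBIC)
B=cv2.resize(b['pixels'][190:290,240:350,::-1],None,fx=3.6,fy=3.6,interpolation=cv2.INTER_CUBIC)
cv2.imwrite('pics/c4.png',np.hstack([A,B]))
E
```

```text
(no output)
```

View pics/c4.png

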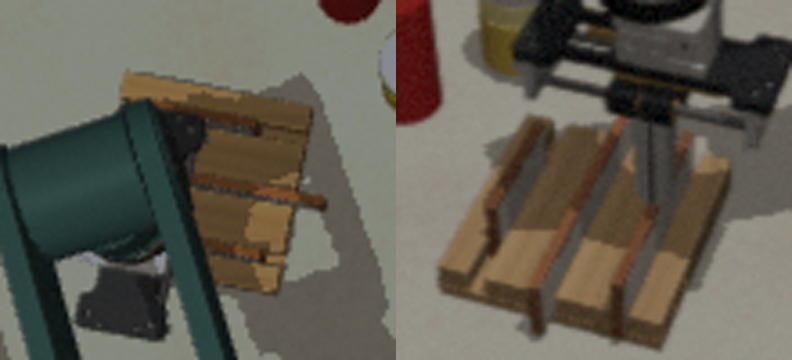

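```bash
python3 - <<'E'
from h import *
s=np.load('pics/side1.npz')
f=lambda p:((proj(s,p)-[240,190]+.5)*3.6+[396,0]).round(0)
for p in((.5406,.2368,.0375),(.5406,.2368,.066),(.5406,.2368,.072)):print(p,f(p))
d=np.array([.19,.982]);c=np.array([.5402,.2368])
for k in(-.08,0,.08): print(k,f((*(c+k*d),.066)))
print('cam',-s['extrinsics'][:3,:3].T@s['extrinsics'][:3,3])
B=cv2.resize(s['pixels'][215:275,285:345,::-1],None,fx=10,fy=10,interpolation=cv2.INTER_CUBIC)
cv2.imwrite('pics/c5.png',B)
P=pts(s)
for v in range(228,258,3): print(v,[(u,P[v,u].round(3).tolist()) for u in (308,311,314)])
E
```

```text
(0.5406, 0.2368, 0.0375) [656. 233.]
(0.5406, 0.2368, 0.066) [655. 205.]
(0.5406, 0.2368, 0.072) [655. 199.]
-0.08 [691. 132.]
0 [656. 205.]
0.08 [618. 286.]
cam [0.42349672 1.02036033 0.88525891]
228 [(308, [0.548, 0.244, 0.137]), (311, [0.54, 0.247, 0.141]), (314, [0.532, 0.249, 0.144])]
231 [(308, [0.548, 0.244, 0.127]), (311, [0.54, 0.245, 0.129]), (314, [0.533, 0.246, 0.131])]
234 [(308, [0.548, 0.244, 0.117]), (311, [0.54, 0.249, 0.122]), (314, [0.533, 0.248, 0.122])]
237 [(308, [0.548, 0.245, 0.107]), (311, [0.54, 0.249, 0.112]), (314, [0.533, 0.248, 0.112])]
240 [(308, [0.548, 0.244, 0.095]), (311, [0.54, 0.247, 0.1]), (314, [0.533, 0.247, 0.1])]
243 [(308, [0.549, 0.243, 0.083]), (311, [0.541, 0.246, 0.088]), (314, [0.533, 0.247, 0.09])]
246 [(308, [0.555, 0.203, 0.031]), (311, [0.541, 0.244, 0.075]), (314, [0.536, 0.228, 0.059])]
249 [(308, [0.548, 0.247, 0.066]), (311, [0.541, 0.245, 0.065]), (314, [0.536, 0.225, 0.045])]
252 [(308, [0.547, 0.258, 0.067]), (311, [0.54, 0.251, 0.06]), (314, [0.535, 0.229, 0.038])]
255 [(308, [0.545, 0.27, 0.068]), (311, [0.54, 0.252, 0.051]), (314, [0.536, 0.227, 0.024])]
```

View pics/c5.png

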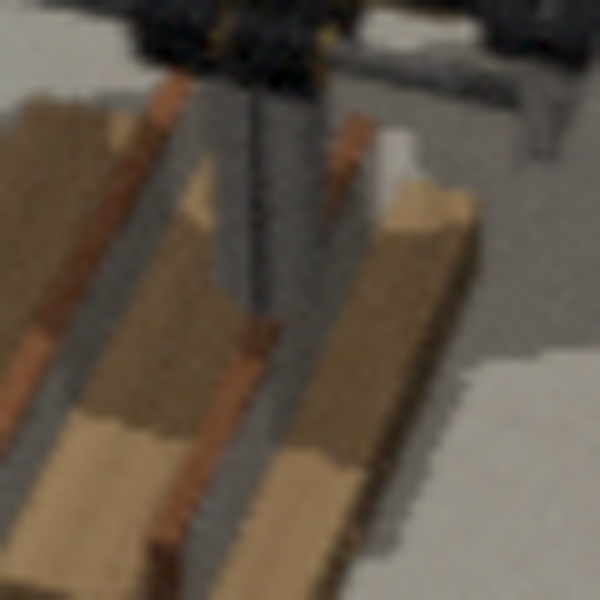

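The depth points put the shut fingertips at z of about 0.07, above the board's top edge, although the TCP reads 0.0375. I'll raise the arm clear and measure the real offset.

>>> {"method": "drive_tool", "body": {"commands": [[[-0.1,0,0,0],[-0.1,0,0,0],[0,0,0,0],[0,0,0,0],[0,0,0,0]]], "grip": 0.4}}

```text
time: 5.2
tool_pos: [0.5395, 0.2363, 0.0856]
ee_rot: [-1.029, 1.568, -2.79]
wrist_force: [-0.2, 0.6, -0.6]
width: 0.0361
```

```bash
python3 rel.py; python3 - <<'E'
from h import *
b=snap('side','side2')
cv2.imwrite('pics/c6.png',cv2.resize(b['pixels'][165:275,265:355,::-1],None,fx=5.4,fy=5.4,interpolation=cv2.INTER_CUBIC))
P=pts(b)
q=P[(abs(P[...,1]-.245)<.03)&(abs(P[...,0]-.54)<.04)&(P[...,2]>.075)]
for x in np.arange(.50,.585,.008):
  t=q[abs(q[:,0]-x)<.004]; print(round(x,3),len(t),t[:,2].min().round(3) if len(t) else '',t[t[:,2].argmin()].round(3) if len(t) else '')
E
```

```text
t 5.2 tcp [0.5395 0.2363 0.0856] yyaw -10.9 tilt [-0.0027 -0.001  -1.    ] w 0.03610048539885866 F [-0.16  0.63 -0.65] q [ 0.32  0.21  1.4  -0.    1.54  0.51]
0.5 108 0.219 [0.503 0.258 0.219]
0.508 339 0.133 [0.509 0.235 0.133]
0.516 377 0.126 [0.52  0.25  0.126]
0.524 356 0.125 [0.522 0.249 0.125]
0.532 302 0.233 [0.529 0.267 0.233]
0.54 309 0.233 [0.539 0.265 0.233]
0.548 275 0.234 [0.546 0.264 0.234]
0.556 341 0.124 [0.557 0.232 0.124]
0.564 379 0.126 [0.561 0.241 0.126]
0.572 299 0.134 [0.571 0.24  0.134]
0.58 72 0.227 [0.579 0.263 0.227]
```

View pics/c6.png

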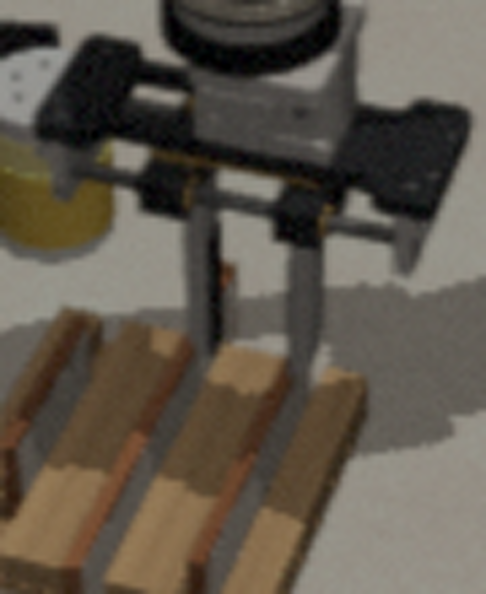

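The fingertips are at about z = 0.124 while the TCP reports 0.0856. So the true tips sit about 37 mm higher than reported, and the lateral position agrees. I'll descend with that correction, then check before closing.

>>> {"method": "drive_tool", "body": {"commands": [[[0.06,0,0,0],[0.06,0,0,0],[0.06,0,0,0],[0.04,0,0,0],[0.04,0,0,0],[0.03,0,0,0],[0.03,0,0,0],[0,0,0,0],[0,0,0,0]]]}}

```text
time: 6.15
tool_pos: [0.5408, 0.2367, 0.0077]
ee_rot: [1.934, 1.57, 0.173]
wrist_force: [0.3, -0.2, 0.0]
width: 0.0376
```

```bash
python3 rel.py; python3 - <<'E'
from h import *
b=snap('side','side3')
cv2.imwrite('pics/c7.png',cv2.resize(b['pixels'][205:275,265:345,::-1],None,fx=7,fy=7,interpolation=cv2.INTER_CUBIC))
E
```

```text
t 6.15 tcp [0.5408 0.2367 0.0077] yyaw -10.91 tilt [ 5.e-04  1.e-04 -1.e+00] w 0.037566495252751846 F [ 0.3  -0.16  0.  ] q [ 0.32  0.26  1.5  -0.    1.39  0.51]
```

View pics/c7.png

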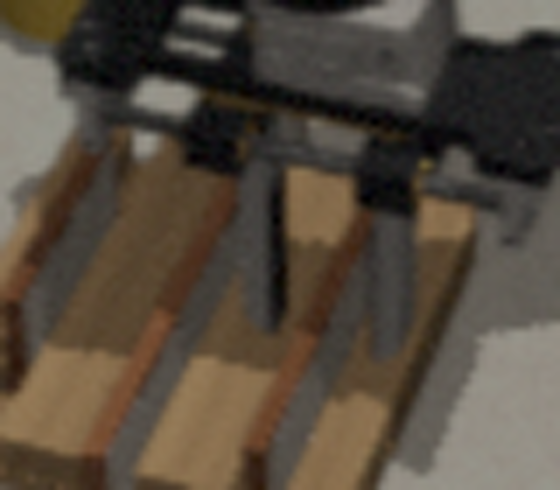

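The fingers straddle the board, with the left tip at about (265,325) and the right tip at (385,350), both above the rack top. Next I'll close.

>>> {"method": "drive_tool", "body": {"commands": [[[0,0,0,0],[0,0,0,0],[0,0,0,0],[0,0,0,0],[0,0,0,0]]], "grip": 0}}

```text
time: 6.7
tool_pos: [0.5407, 0.2367, 0.0076]
ee_rot: [1.743, 1.57, -0.018]
wrist_force: [-0.3, -0.1, 0.2]
width: 0.0089
```

>>> {"method": "drive_tool", "body": {"commands": [[[-0.04,0,0,0],[-0.06,0,0,0],[-0.1,0,0,0],[-0.1,0,0,0],[-0.08,0,0,0],[0,0,0,0],[0,0,0,0]]]}}

```text
time: 7.4
tool_pos: [0.5406, 0.2369, 0.1033]
ee_rot: [2.228, 1.57, 0.467]
wrist_force: [0.2, 0.6, -1.3]
width: 0.0086
```

```bash
python3 rel.py; python3 - <<'E'
from h import *
b=snap('side','side4')
cv2.imwrite('pics/c8.png',cv2.resize(b['pixels'][155:285,245:365,::-1],None,fx=4.5,fy=4.5,interpolation=cv2.INTER_CUBIC))
P=pts(b); m=np.zeros(P.shape[:2],bool)
q=P[(P[...,2]>.085)&(P[...,2]<.145)&(abs(P[...,0]-.54)<.04)&(abs(P[...,1]-.237)<.1)]
d=np.array([.19,.982]); l=(q[:,:2]-[.54,.237])@d
for k in np.arange(-.08,.085,.02):
  t=q[abs(l-k)<.01]; print(k.round(2),len(t),np.percentile(t[:,2],[2,50,98]).round(3),t[:,:2].mean(0).round(3))
E
```

```text
t 7.4 tcp [0.5406 0.2369 0.1033] yyaw -10.9 tilt [ 1.1e-03  5.0e-04 -1.0e+00] w 0.008565358558310162 F [ 0.21  0.57 -1.27] q [0.32 0.2  1.38 0.   1.57 0.51]
-0.08 11 [0.112 0.128 0.144] [0.523 0.167]
-0.06 20 [0.111 0.127 0.142] [0.525 0.179]
-0.04 14 [0.11 0.12 0.14] [0.528 0.195]
-0.02 8 [0.106 0.114 0.125] [0.533 0.222]
0.0 25 [0.109 0.121 0.143] [0.537 0.24 ]
0.02 27 [0.108 0.126 0.145] [0.54  0.258]
0.04 29 [0.109 0.123 0.144] [0.544 0.275]
0.06 32 [0.111 0.127 0.142] [0.548 0.296]
0.08 53 [0.108 0.126 0.144] [0.554 0.314]
```

View pics/c8.png

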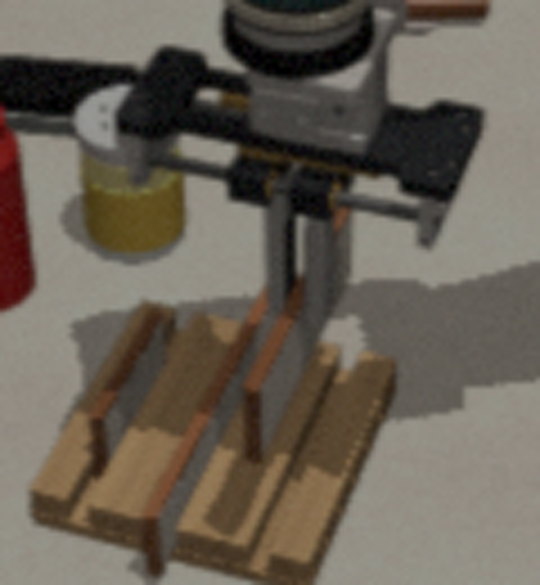

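The board hangs level in the grip, width 8.6–8.9 mm. Its lower edge is at about z = 0.106, clear of the rack. I'll carry it to the bare area and turn it to the holder's heading.

>>> {"method": "drive_tool", "body": {"commands": [[[0,-0.006,0.151,0],[0,-0.006,0.151,0],[0,-0.006,0.151,0],[0,-0.006,0.151,0],[0,-0.006,0.151,0],[0,-0.006,0.151,0],[0,-0.006,0.151,0],[0,0,0,0.0214],[0,0,0,0.0214],[0,0,0,0.0214],[0,0,0,0.0214],[0,0,0,0.0214],[0,0,0,0.0214],[0,0,0,0.0214],[0,0,0,0.0214],[0,0,0,0.0214],[0,0,0,0],[0,0,0,0]]]}}

```text
time: 9.25
tool_pos: [0.4794, -0.0206, 0.1012]
ee_rot: [-0.337, 1.568, 2.977]
wrist_force: [0.3, -0.3, -0.6]
width: 0.0084
```

>>> {"method": "drive_tool", "body": {"commands": [[[0.08,0,0,0],[0.1,0,0,0],[0.1,0,0,0],[0.06,0,0,0],[0.04,0,0,0],[0.02,0,0,0],[0.008,0,0,0],[0.004,0,0,0],[0,0,0,0],[0,0,0,0]]]}}

```text
time: 10.25
tool_pos: [0.4809, -0.0209, 0.0003]
ee_rot: [2.759, 1.569, -0.212]
wrist_force: [0.2, -0.3, -1.7]
width: 0.009
```

```bash
python3 rel.py
```

```text
t 10.25 tcp [ 4.809e-01 -2.090e-02  3.000e-04] yyaw -80.23 tilt [ 1.5e-03 -3.0e-04 -1.0e+00] w 0.009023898190972133 F [ 0.23 -0.27 -1.74] q [-0.16  0.03  1.77 -0.    1.34  1.24]
```

>>> {"method": "drive_tool", "body": {"commands": [[[0.004,0,0,0],[0.004,0,0,0],[0.002,0,0,0],[0,0,0,0]]]}}

```text
time: 10.65
tool_pos: [0.4806, -0.0209, -0.0024]
ee_rot: [2.626, 1.57, -0.346]
wrist_force: [-1.1, -0.2, 3.2]
width: 0.0088
```

```bash
python3 rel.py; python3 - <<'E'
from h import *
b=snap('side','side5')
cv2.imwrite('pics/c9.png',cv2.resize(b['pixels'][95:215,260:420,::-1],None,fx=4.5,fy=4.5,interpolation=cv2.INTER_CUBIC))
E
```

```text
t 10.65 tcp [ 0.4806 -0.0209 -0.0024] yyaw -80.24 tilt [ 7.e-04 -3.e-04 -1.e+00] w 0.008796652240258886 F [-1.06 -0.17  3.21] q [-0.16  0.03  1.77 -0.    1.33  1.24]
```

View pics/c9.png

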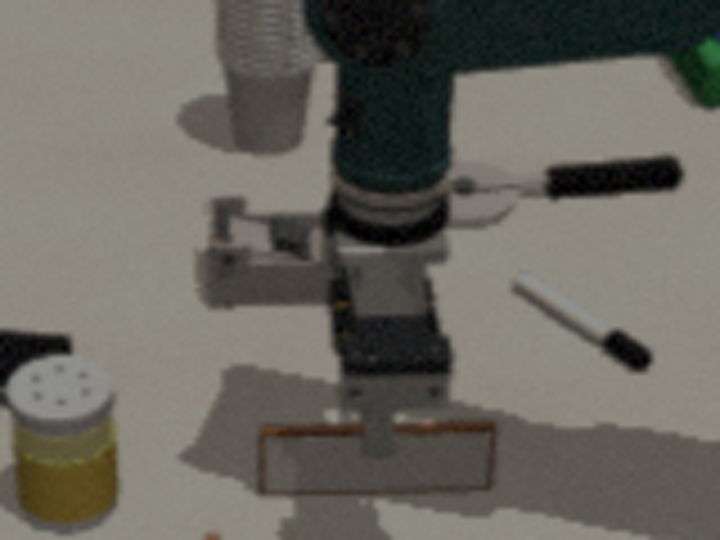

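The lower edge is touching the table at 3 N, with the board upright at (260–495, 425–495) in the crop. I'll release it, raise slightly, and tip it over towards +y with one finger.

>>> {"method": "drive_tool", "body": {"commands": [[[0,0,0,0],[0,0,0,0],[0,0,0,0],[0,0,0,0],[-0.024,0,0,0],[-0.024,0,0,0],[0,0,0,0]]], "grip": 0.8}}

```text
time: 11.4
tool_pos: [0.4815, -0.021, 0.0105]
ee_rot: [2.781, 1.568, -0.19]
wrist_force: [-0.3, 0.2, 0.4]
width: 0.0619
```

```bash
python3 rel.py; python3 - <<'E'
from h import *
b=snap('side','side6')
cv2.imwrite('pics/c10.png',cv2.resize(b['pixels'][125:225,290:410,::-1],None,fx=6,fy=6,interpolation=cv2.INTER_CUBIC))
E
```

```text
t 11.4 tcp [ 0.4815 -0.021   0.0105] yyaw -80.24 tilt [ 2.8e-03 -5.0e-04 -1.0e+00] w 0.06186244552854566 F [-0.31  0.2   0.4 ] q [-0.16  0.02  1.76 -0.    1.36  1.24]
```

View pics/c10.png

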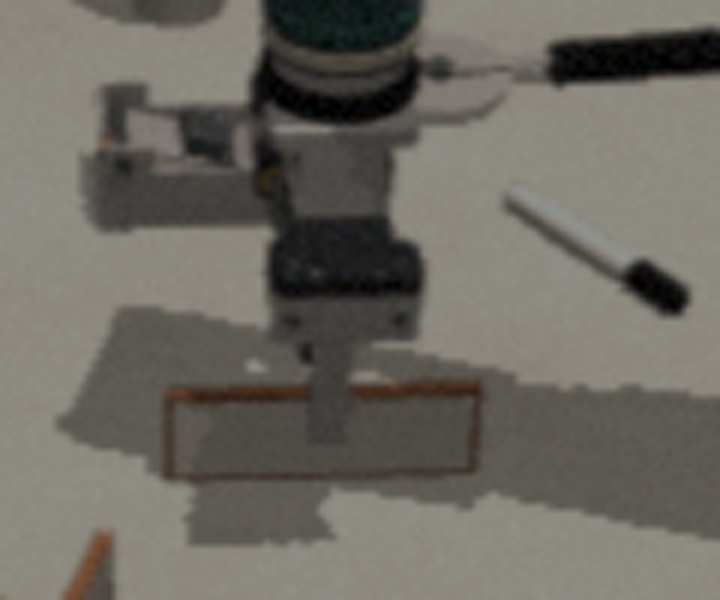

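>>> {"method": "drive_tool", "body": {"commands": [[[0,0,0,0],[0,0,0,0],[0,-0.03,0,0],[0,-0.03,0,0],[0,-0.03,0,0],[0,-0.02,0,0],[0,-0.016,0,0],[0,-0.016,0,0],[0,-0.016,0,0],[0,-0.016,0,0],[0,-0.016,0,0],[0,-0.016,0,0],[0,0,0,0],[0,0,0,0],[0,0,0,0]]]}}

```text
time: 12.95
tool_pos: [0.4716, 0.0298, 0.009]
ee_rot: [1.523, 1.571, -1.449]
wrist_force: [-0.7, 0.4, -0.6]
width: 0.0752
```

```bash
python3 rel.py; python3 - <<'E'
from h import *
b=snap('side','side7')
cv2.imwrite('pics/c11.png',cv2.resize(b['pixels'][125:225,290:410,::-1],None,fx=6,fy=6,interpolation=cv2.INTER_CUBIC))
E
```

```text
t 12.95 tcp [0.4716 0.0298 0.009 ] yyaw -80.25 tilt [ 0.e+00 -2.e-04 -1.e+00] w 0.07515659533177292 F [-0.69  0.43 -0.64] q [-0.06  0.    1.78 -0.    1.36  1.34]
```

View pics/c11.png

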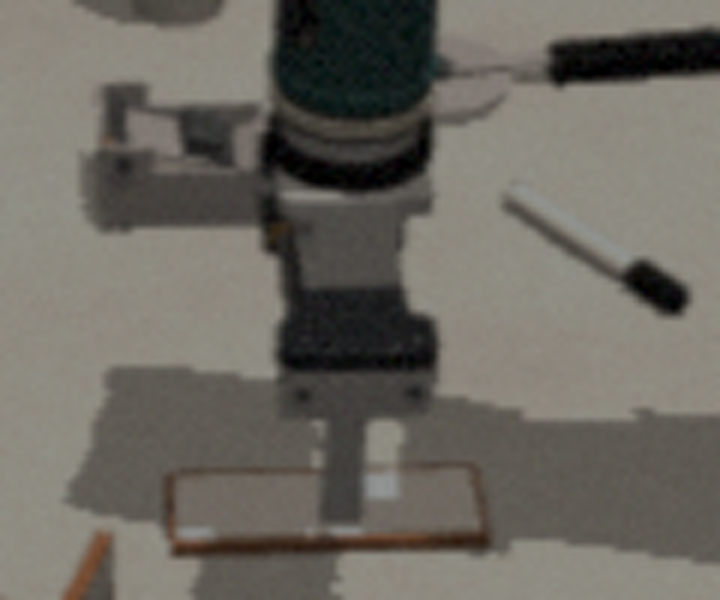

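The board lies flat, with its outline corners at (168,472), (475,466), (488,540) and (173,543). I'll raise the gripper and measure it from both views.

>>> {"method": "drive_tool", "body": {"commands": [[[-0.1,0,0.15,0],[-0.1,0,0.15,0],[-0.1,0,0.15,0],[0,0,0.1,0],[0,0,0,0],[0,0,0,0]]], "grip": 0.8}}

```text
time: 13.6
tool_pos: [0.3365, 0.0065, 0.0841]
ee_rot: [2.891, 1.569, -0.081]
wrist_force: [-0.6, -0.1, -0.5]
width: 0.0753
```

```bash
python3 rel.py; python3 - <<'E'
from h import *
b=snap('side','side8'); a=snap('top','top8')
A=cv2.resize(a['pixels'][160:240,280:370,::-1],None,fx=6,fy=6,interpolation=cv2.INTER_CUBIC)
B=cv2.resize(b['pixels'][170:230,300:390,::-1],None,fx=6,fy=6,interpolation=cv2.INTER_CUBIC)
cv2.imwrite('pics/c12.png',A);cv2.imwrite('pics/c13.png',B)
E
```

```text
t 13.6 tcp [0.3365 0.0065 0.0841] yyaw -80.28 tilt [ 1.7e-03 -1.0e-04 -1.0e+00] w 0.07531574996724759 F [-0.62 -0.11 -0.47] q [-0.15 -0.39  1.95  0.    1.58  1.25]
```

View pics/c12.png

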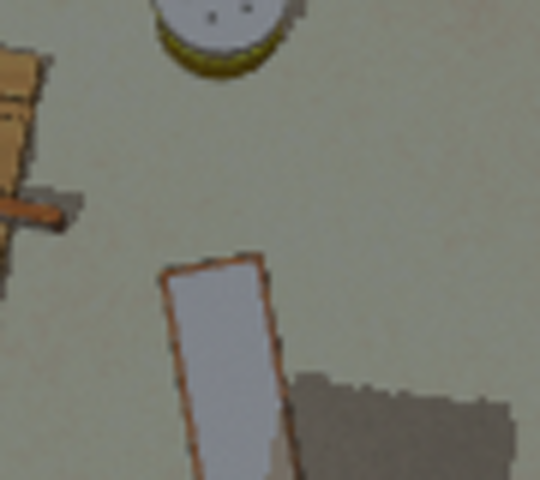

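View pics/c13.png

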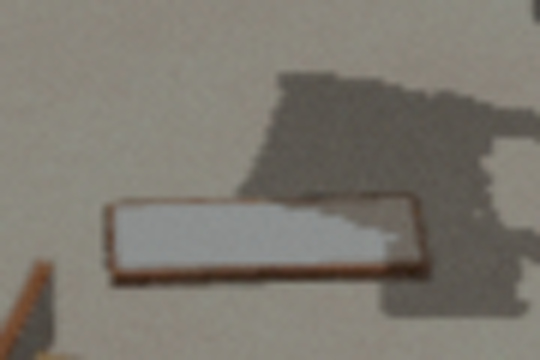

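```bash
python3 - <<'E'
from h import *
a=np.load('pics/top8.npz');b=np.load('pics/side8.npz')
T=lambda x,y,z=.009:ray(a,(x+.5)/6-.5+280,(y+.5)/6-.5+160,z)
D=lambda x,y,z=.009:ray(b,(x+.5)/6-.5+300,(y+.5)/6-.5+170,z)
L,R=T(161,273),T(263,254); print('front end top',L,R,np.linalg.norm(L-R),(L+R)/2, np.degrees(np.arctan2(*(L-R)[1::-1]))-90)
c=[D(105,206),D(418,195),D(428,266),D(113,273)]
for p in c: print(p.round(4))
print('cen',np.mean(c,0).round(4)); f=(c[0]+c[3])/2;t=(c[1]+c[2])/2; print('front',f,'tail',t,np.linalg.norm(f-t),np.degrees(np.arctan2(*(f-t)[1::-1])))
for s in(a,b):
  P=pts(s); m=(P[...,2]>.004)&(P[...,2]<.018)&(abs(P[...,0]-.47)<.12)&(abs(P[...,1]-.01)<.08)
  n,l,st,ce=cv2.connectedComponentsWithStats(m.astype(np.uint8)); i=1+st[1:,4].argmax(); q=P[l==i]; print(len(q),np.median(q[:,2]),cv2.minAreaRect((q[:,:2]*1000).astype(np.float32)))
E
```

```text
front end top [0.54715289 0.05204326 0.009     ] [ 0.5571526  -0.00252704  0.009     ] 0.05547893076150799 [0.55215274 0.02475811 0.009     ] 10.383937091262368
[0.5572 0.0019 0.009 ]
[ 0.3996 -0.0277  0.009 ]
[0.3925 0.0263 0.009 ]
[0.5466 0.052  0.009 ]
cen [0.474  0.0131 0.009 ]
front [0.55192161 0.0269481  0.009     ] tail [ 0.39602837 -0.00067356  0.009     ] 0.15832137933000573 10.047571476446326
867 0.009331129387214698 ((474.7164306640625, 17.323307037353516), (173.2953338623047, 70.54925537109375), 12.092927932739258)
706 0.009254713675410753 ((476.2687072753906, 14.096168518066406), (165.20263671875, 72.08719635009766), 6.408321380615234)
```

```bash
python3 rel.py 0.419 0.0015 -0.028
```

```text
t 13.7 tcp [0.3366 0.0067 0.0836] yyaw -80.25 tilt [-4.e-04  2.e-04 -1.e+00] w 0.07505301398463865 F [ 0.22  0.23 -0.51] q [-0.15 -0.39  1.95  0.    1.58  1.25]
local m [ 0.1116  0.0191 -0.0804] frac [ 0.4463  0.0765 -0.3216]
```

>>> {"method": "drive_tool", "body": {"commands": [[[0,0.0255,-0.107,0],[0,0.0255,-0.107,0],[0,0.0255,-0.107,0],[0.08,0,0,0],[0.1,0,0,0],[0.1,0,0,0],[0.08,0,0,0],[0.05,0,0,0],[0.036,0,0,0],[0,0,0,0],[0,0,0,0]]], "grip": 0.8}}

```text
time: 14.8
tool_pos: [0.4191, 0.0013, -0.027]
ee_rot: [2.797, 1.57, -0.174]
wrist_force: [0.2, -0.1, -0.3]
width: 0.0748
```

```bash
python3 rel.py; python3 - <<'E'
from h import *
b=snap('side','side9')
cv2.imwrite('pics/c14.png',cv2.resize(b['pixels'][150:220,310:410,::-1],None,fx=7,fy=7,interpolation=cv2.INTER_CUBIC))
E
```

```text
t 14.8 tcp [ 0.4191  0.0013 -0.027 ] yyaw -80.24 tilt [ 9.e-04 -2.e-04 -1.e+00] w 0.07481556790553834 F [ 0.23 -0.07 -0.29] q [-0.13 -0.08  1.94 -0.    1.28  1.27]
```

View pics/c14.png

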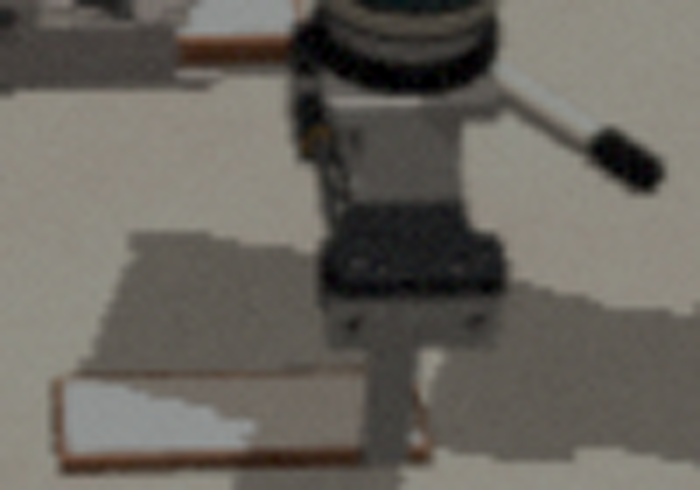

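>>> {"method": "drive_tool", "body": {"commands": [[[0.008,0,0,0],[0.008,0,0,0],[0,0,0,0]]]}}

```text
time: 15.15
tool_pos: [0.4184, 0.0014, -0.0314]
ee_rot: [2.691, 1.57, -0.28]
wrist_force: [-0.3, 0.8, 0.1]
width: 0.0752
```

>>> {"method": "drive_tool", "body": {"commands": [[[0.006,0,0,0],[0,0,0,0]]]}}

```text
time: 15.35
tool_pos: [0.4182, 0.0014, -0.0332]
ee_rot: [0.153, 1.571, -2.818]
wrist_force: [0.2, -0.0, 0.3]
width: 0.0751
```

>>> {"method": "drive_tool", "body": {"commands": [[[0.006,0,0,0],[0,0,0,0]]]}}

```text
time: 15.55
tool_pos: [0.4182, 0.0014, -0.0347]
ee_rot: [-0.091, 1.57, -3.062]
wrist_force: [0.2, -0.2, 0.1]
width: 0.0754
```

>>> {"method": "drive_tool", "body": {"commands": [[[0.004,0,0,0],[0,0,0,0]]]}}

```text
time: 15.75
tool_pos: [0.4182, 0.0014, -0.0357]
ee_rot: [0.052, 1.571, -2.92]
wrist_force: [0.6, 1.2, 0.6]
width: 0.0752
```

>>> {"method": "drive_tool", "body": {"commands": [[[0.004,0,0,0],[0,0,0,0]]]}}

```text
time: 15.95
tool_pos: [0.4182, 0.0014, -0.0367]
ee_rot: [0.016, 1.571, -2.955]
wrist_force: [-0.2, 0.8, -0.7]
width: 0.0753
```

>>> {"method": "drive_tool", "body": {"commands": [[[0.004,0,0,0],[0,0,0,0]]]}}

```text
time: 16.15
tool_pos: [0.4182, 0.0014, -0.0377]
ee_rot: [-0.043, 1.571, -3.015]
wrist_force: [-0.5, 0.7, -0.0]
width: 0.0752
```

>>> {"method": "drive_tool", "body": {"commands": [[[0.004,0,0,0],[0,0,0,0]]]}}

```text
time: 16.35
tool_pos: [0.4184, 0.0014, -0.0377]
ee_rot: [0.253, 1.571, -2.718]
wrist_force: [-2.5, 0.0, 5.9]
width: 0.0751
```

>>> {"method": "drive_tool", "body": {"commands": [[[0.004,0,0,0],[0,0,0,0]]]}}

```text
time: 16.55
tool_pos: [0.4184, 0.0014, -0.0378]
ee_rot: [0.252, 1.57, -2.719]
wrist_force: [-5.7, 1.2, 11.2]
width: 0.0748
```

```bash
python3 rel.py; python3 - <<'E'
from h import *
b=snap('side','side10')
cv2.imwrite('pics/c15.png',cv2.resize(b['pixels'][180:220,340:390,::-1],None,fx=12,fy=12,interpolation=cv2.INTER_CUBIC))
P=pts(b)
for v in range(200,222): print(v,[P[v,u].round(3).tolist() for u in (364,366)])
E
```

```text
t 16.55 tcp [ 0.4184  0.0014 -0.0378] yyaw -80.24 tilt [-3.e-04 -1.e-04 -1.e+00] w 0.07484452170628117 F [-5.65  1.2  11.22] q [-0.13 -0.07  1.95 -0.    1.26  1.27]
200 [[0.417, 0.085, 0.109], [0.411, 0.08, 0.106]]
201 [[0.417, 0.082, 0.103], [0.411, 0.082, 0.103]]
202 [[0.416, 0.081, 0.098], [0.411, 0.08, 0.099]]
203 [[0.416, 0.052, 0.071], [0.41, 0.05, 0.07]]
204 [[0.416, 0.052, 0.067], [0.41, 0.052, 0.068]]
205 [[0.415, 0.053, 0.064], [0.41, 0.055, 0.066]]
206 [[0.415, 0.049, 0.057], [0.409, 0.051, 0.059]]
207 [[0.415, 0.052, 0.056], [0.409, 0.05, 0.054]]
208 [[0.415, 0.05, 0.05], [0.409, 0.054, 0.054]]
209 [[0.414, 0.051, 0.048], [0.409, 0.05, 0.047]]
210 [[0.414, 0.05, 0.042], [0.408, 0.05, 0.043]]
211 [[0.414, 0.049, 0.038], [0.408, 0.05, 0.039]]
212 [[0.414, 0.051, 0.036], [0.408, 0.047, 0.033]]
213 [[0.413, 0.051, 0.032], [0.408, 0.052, 0.033]]
214 [[0.413, 0.051, 0.028], [0.407, 0.052, 0.03]]
215 [[0.413, 0.05, 0.023], [0.407, 0.049, 0.023]]
216 [[0.413, 0.052, 0.021], [0.407, 0.05, 0.02]]
217 [[0.412, 0.05, 0.015], [0.406, 0.045, 0.012]]
218 [[0.412, 0.048, 0.01], [0.406, 0.049, 0.011]]
219 [[0.412, 0.04, -0.001], [0.406, 0.04, -0.001]]
220 [[0.411, 0.049, 0.003], [0.406, 0.045, -0.0]]
221 [[0.411, 0.05, -0.001], [0.405, 0.048, -0.001]]
```

View pics/c15.png

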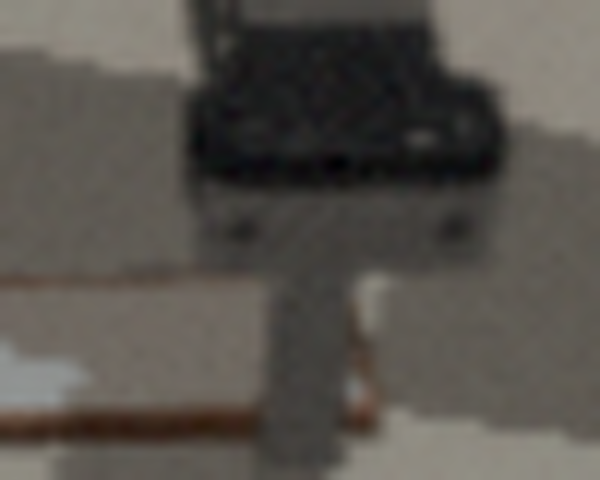

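Fingertip contact with the table is at a reported z of -0.0378, so the offset is 37.8 mm, matching the camera. I'll raise about 1 mm off the table, close on the board's sides, and lift.

>>> {"method": "drive_tool", "body": {"commands": [[[-0.012,0,0,0],[0,0,0,0],[0,0,0,0],[0,0,0,0],[0,0,0,0],[0,0,0,0]]], "grip": 0}}

```text
time: 17.2
tool_pos: [0.4184, 0.0015, -0.0366]
ee_rot: [-1.617, 1.571, 1.695]
wrist_force: [0.3, 0.5, 1.7]
width: 0.0557
```

>>> {"method": "drive_tool", "body": {"commands": [[[-0.02,0,0,0],[-0.04,0,0,0],[-0.06,0,0,0],[-0.08,0,0,0],[-0.08,0,0,0],[0,0,0,0],[0,0,0,0]]]}}

```text
time: 17.9
tool_pos: [0.4185, 0.0013, 0.0337]
ee_rot: [2.64, 1.57, -0.331]
wrist_force: [-0.8, 0.1, -0.5]
width: 0.0556
```

```bash
python3 rel.py; python3 - <<'E'
from h import *
b=snap('side','side11');a=snap('top','top11')
cv2.imwrite('pics/c16.png',cv2.resize(b['pixels'][130:220,300:420,::-1],None,fx=6,fy=6,interpolation=cv2.INTER_CUBIC))
cv2.imwrite('pics/c17.png',cv2.resize(a['pixels'][160:260,270:370,::-1],None,fx=6,fy=6,interpolation=cv2.INTER_CUBIC))
E
```

```text
t 17.9 tcp [0.4185 0.0013 0.0337] yyaw -80.25 tilt [ 9.e-04 -3.e-04 -1.e+00] w 0.05559312723004083 F [-0.81  0.08 -0.47] q [-0.13 -0.14  1.87 -0.    1.42  1.27]
```

View pics/c16.png

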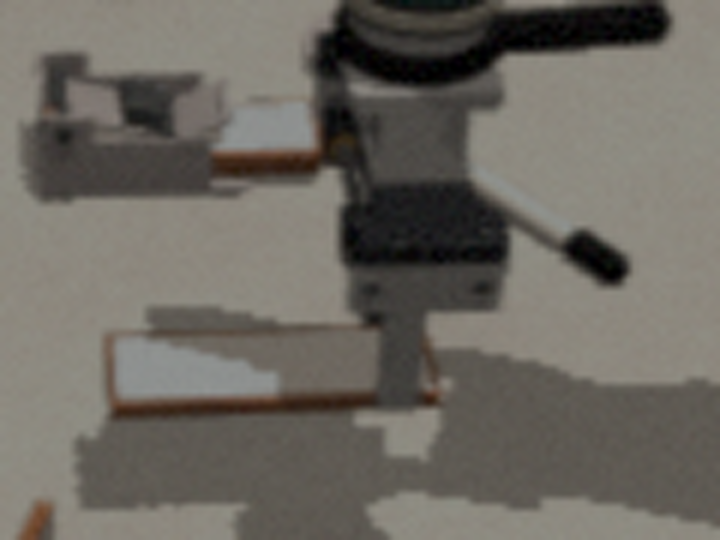

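View pics/c17.png

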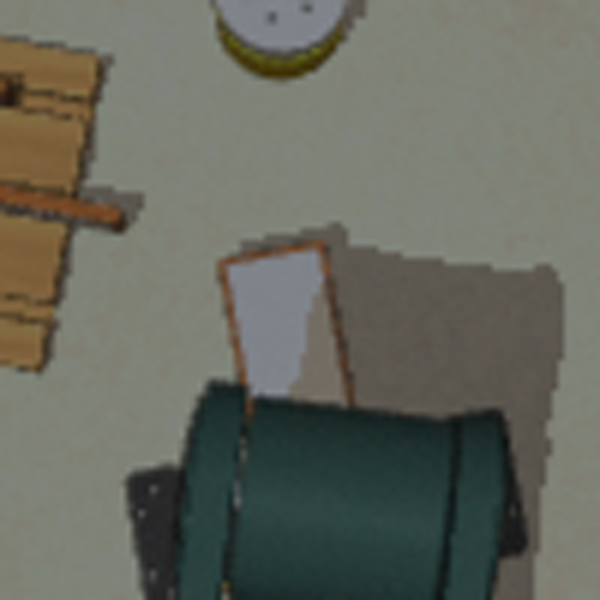

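The board is held by its sides at width 55.6 mm and looks level. I'll check its height, pitch and yaw from depth before inserting.

```bash
python3 - <<'E'
from h import *
for f in('top11','side11'):
  s=np.load(f'pics/{f}.npz');P=pts(s)
  m=(P[...,2]>.055)&(P[...,2]<.1)&(P[...,0]>.44)&(P[...,0]<.57)&(abs(P[...,1]-.015)<.05)
  m=cv2.erode(m.astype(np.uint8),np.ones((3,3)))>0
  q=P[m];A=np.c_[q[:,:2]-[.473,.012],np.ones(len(q))];c=np.linalg.lstsq(A,q[:,2],rcond=None)[0]; r=q[:,2]-A@c
  k=abs(r)<.006; c=np.linalg.lstsq(A[k],q[k,2],rcond=None)[0]
  print(f,len(q),'slope x,y',c[:2].round(4),'z at centre',c[2].round(4))
a=np.load('pics/top11.npz');b=np.load('pics/side11.npz')
T=lambda x,y,z=.079:ray(a,(x+.5)/6-.5+270,(y+.5)/6-.5+160,z)
D=lambda x,y,z=.079:ray(b,(x+.5)/6-.5+300,(y+.5)/6-.5+130,z)
L,R=T(219,262),T(324,242);print(L,R,np.linalg.norm(L-R),(L+R)/2)
e=T(352,405); print('yaw R',np.degrees(np.arctan2(*(R-e)[1::-1])))
print(D(105,334),D(113,405),D(377,327))
E
```

```text
top11 337 slope x,y [ 0.0006 -0.0094] z at centre 0.0779
side11 444 slope x,y [-0.0078 -0.0062] z at centre 0.0791
[0.54631538 0.05208456 0.079     ] [ 0.55635717 -0.00145125  0.079     ] 0.054469444523585514 [0.55133627 0.02531665 0.079     ]
yaw R 9.347875804061077
[ 0.5576469 -0.0011784  0.079    ] [0.54668331 0.05284056 0.079     ] [ 0.42496732 -0.02432114  0.079     ]
```

The board is level. Its underside is at reported z + 0.036, and its front is 135 mm ahead of the TCP. I'll carry it to just in front of the holder's lip.

>>> {"method": "drive_tool", "body": {"commands": [[[-0.08,0,0,0],[0,0.144,0.046,0],[0,0.144,0.046,0],[0,0.144,0.046,0],[0,0.144,0.046,0],[0,0.144,0.046,0],[0,0.144,0.046,0],[0,0.144,0.046,0],[0,0.144,0.046,0],[0,0,0,0],[0,0,0,0],[0,0,0,0]]]}}

```text
time: 19.2
tool_pos: [0.3761, -0.2967, 0.0525]
ee_rot: [-1.13, 1.568, 2.182]
wrist_force: [0.4, -0.2, -1.7]
width: 0.0555
```

```bash
python3 rel.py 0.3766 -0.2988 -0.009;  python3 - <<'E'
from h import *
b=snap('side','side12');a=snap('top','top12')
cv2.imwrite('pics/c18.png',cv2.resize(b['pixels'][90:190,290:430,::-1],None,fx=5,fy=5,interpolation=cv2.INTER_CUBIC))
cv2.imwrite('pics/c19.png',cv2.resize(a['pixels'][160:280,360:460,::-1],None,fx=5,fy=5,interpolation=cv2.INTER_CUBIC))
E
```

```text
t 19.2 tcp [ 0.3761 -0.2967  0.0525] yyaw -80.21 tilt [-0.0013  0.0019 -1.    ] w 0.05549080781349365 F [ 0.39 -0.18 -1.71] q [-0.79 -0.02  1.71  0.    1.45  0.61]
local m [ 0.0615  0.0023 -0.0002] frac [ 0.2459  0.0092 -0.0008]
```

View pics/c18.png

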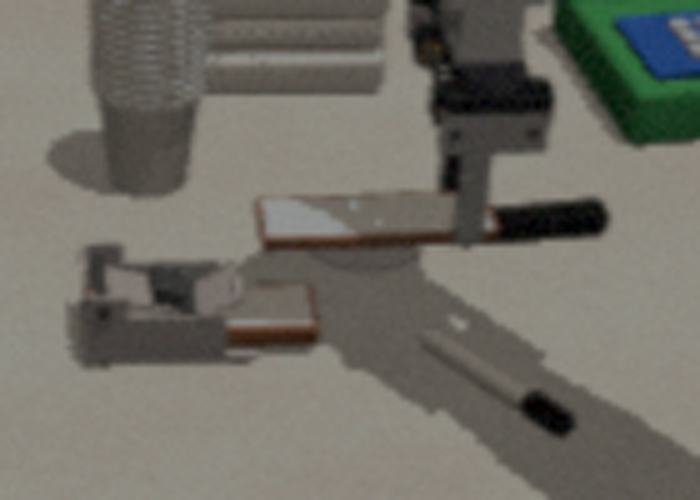

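View pics/c19.png

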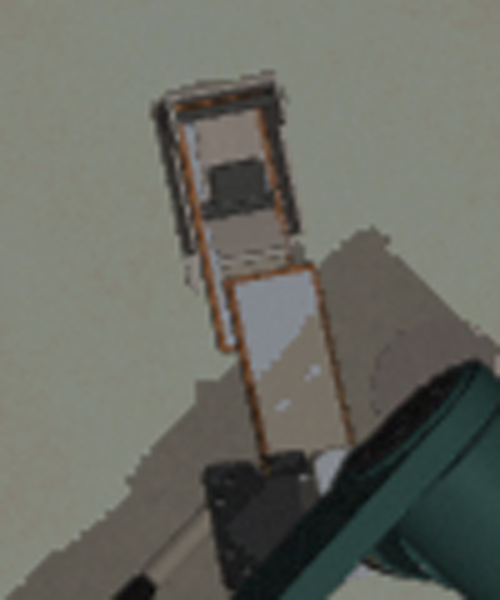

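```bash
python3 - <<'E'
from h import *
a=np.load('pics/top12.npz');b=np.load('pics/side12.npz')
T=lambda x,y,z=.098:ray(a,(x+.5)/5-.5+360,(y+.5)/5-.5+160,z)
D=lambda x,y,z=.098:ray(b,(x+.5)/5-.5+290,(y+.5)/5-.5+90,z)
th=np.radians(9.7);o=np.array([.4702,-.2828])+.1*np.array([np.cos(th),np.sin(th)])
H=lambda p:np.round([(p[:2]-o)@[np.cos(th),np.sin(th)],(p[:2]-o)@[-np.sin(th),np.cos(th)]],4)
for n,p in(('TL',T(227,283)),('TR',T(317,265)),('side R',D(253,200)),('side L',D(263,240)),('TRback',T(352,437))): print(n,p,H(p))
print('holder cheeks top view z .04: L',H(T(188,252,.04)),'R',H(T(298,232,.04)),'backL',H(T(157,100,.057)),'backR',H(T(280,75,.057)))
print('tcp',H(np.array([.3761,-.2967])))
E
```

```text
TL [ 0.50424391 -0.24565991  0.098     ] [-0.0602  0.0309]
TR [ 0.51488972 -0.30020991  0.098     ] [-0.0589 -0.0247]
side R [ 0.51630854 -0.29411006  0.098     ] [-0.0565 -0.0189]
side L [ 0.50503366 -0.2437865   0.098     ] [-0.0591  0.0326]
TRback [ 0.41182122 -0.31806995  0.098     ] [-0.1635 -0.0249]
holder cheeks top view z .04: L [-0.0349  0.0391] R [-0.0345 -0.0314] backL [0.0611 0.0433] backR [ 0.0633 -0.0356]
tcp [-0.1951  0.0022]
```

The holder's centreline sits at about y = +3 mm in my frame, and the board is at +2 to +4 mm, so it's aligned. Next I'll lower it to just above the pile.

>>> {"method": "drive_tool", "body": {"commands": [[[0.06,0.002,0,0],[0.08,0,0,0],[0.06,0,0,0],[0.03,0,0,0],[0.014,0,0,0],[0.006,0,0,0],[0,0,0,0],[0,0,0,0]]]}}

```text
time: 20.1
tool_pos: [0.3771, -0.299, -0.0082]
ee_rot: [2.172, 1.569, -0.799]
wrist_force: [-0.5, -0.3, -0.0]
width: 0.0553
```

```bash
python3 rel.py;  python3 - <<'E'
from h import *
b=snap('side','side13')
cv2.imwrite('pics/c20.png',cv2.resize(b['pixels'][120:180,295:405,::-1],None,fx=7,fy=7,interpolation=cv2.INTER_CUBIC))
E
```

```text
t 20.1 tcp [ 0.3771 -0.299  -0.0082] yyaw -80.24 tilt [ 0.0012 -0.0012 -1.    ] w 0.05532844778105735 F [-0.5  -0.33 -0.01] q [-0.79  0.04  1.78 -0.    1.32  0.61]
```

View pics/c20.png

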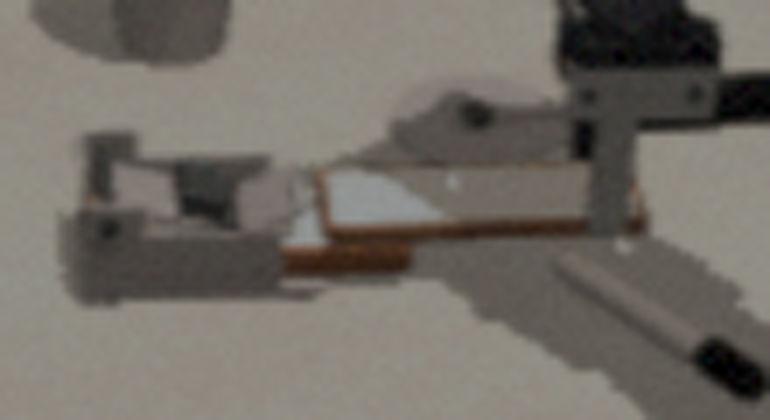

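The board's front at (320,170)–(335,235) is over the pile and short of the lip at about (300,190). I'll nudge 3 mm towards centre, lower 1.5 mm, and start pushing in.

>>> {"method": "drive_tool", "body": {"commands": [[[0.003,-0.006,0,0],[0.003,-0.006,0,0],[0,0,0,0],[0,0,-0.02,0],[0,0,-0.02,0],[0,0,-0.02,0],[0,0,-0.02,0],[0,0,-0.02,0],[0,0,-0.02,0],[0,0,-0.02,0],[0,0,-0.02,0],[0,0,0,0]]]}}

```text
time: 21.35
tool_pos: [0.4137, -0.2889, -0.0113]
ee_rot: [-0.156, 1.566, -3.128]
wrist_force: [-4.9, -1.3, -0.7]
width: 0.0555
```

```bash
python3 rel.py;  python3 - <<'E'
from h import *
b=snap('side','side14')
cv2.imwrite('pics/c21.png',cv2.resize(b['pixels'][120:180,295:405,::-1],None,fx=7,fy=7,interpolation=cv2.INTER_CUBIC))
E
```

```text
t 21.35 tcp [ 0.4137 -0.2889 -0.0113] yyaw -80.24 tilt [-4.7e-03 -1.0e-04 -1.0e+00] w 0.05546277549914975 F [-4.87 -1.34 -0.74] q [-0.72  0.1   1.72 -0.    1.32  0.68]
```

View pics/c21.png

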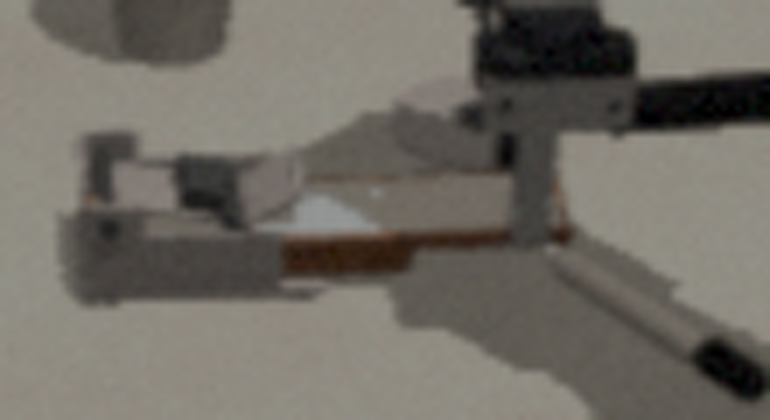

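It's going in under the lip with a push of about 5 N. I'll continue.

>>> {"method": "drive_tool", "body": {"commands": [[[0,0,-0.024,0],[0,0,-0.024,0],[0,0,-0.024,0],[0,0,-0.024,0],[0,0,-0.024,0],[0,0,-0.024,0],[0,0,0,0]]]}}

```text
time: 22.1
tool_pos: [0.4524, -0.2823, -0.0105]
ee_rot: [3.131, 1.569, 0.161]
wrist_force: [0.4, 0.5, -1.8]
width: 0.0555
```

>>> {"method": "drive_tool", "body": {"commands": [[[0,0,-0.024,0],[0,0,-0.024,0],[0,0,-0.024,0],[0,0,-0.024,0],[0,0,-0.024,0],[0,0,0,0]]]}}

```text
time: 22.7
tool_pos: [0.482, -0.2774, -0.0104]
ee_rot: [2.986, 1.569, 0.015]
wrist_force: [0.8, 0.0, -2.6]
width: 0.0558
```

```bash
python3 rel.py 0.4948 -0.2756 -0.0113;  python3 - <<'E'
from h import *
b=snap('side','side15')
cv2.imwrite('pics/c22.png',cv2.resize(b['pixels'][110:180,285:395,::-1],None,fx=7,fy=7,interpolation=cv2.INTER_CUBIC))
E
```

```text
t 22.7 tcp [ 0.482  -0.2774 -0.0104] yyaw -80.21 tilt [ 0.0018  0.     -1.    ] w 0.05576279942676073 F [ 0.75  0.03 -2.56] q [-0.62  0.2   1.6   0.    1.33  0.77]
local m [ 0.0009  0.0004 -0.0129] frac [ 0.0035  0.0016 -0.0517]
```

View pics/c22.png

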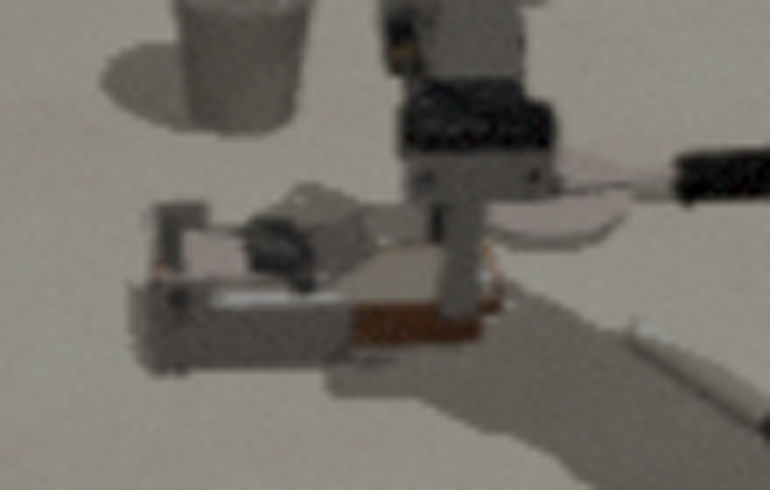

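>>> {"method": "drive_tool", "body": {"commands": [[[0,0,-0.012,0],[0,0,-0.012,0],[0,0,-0.012,0],[0,0,0,0]]]}}

```text
time: 23.15
tool_pos: [0.4898, -0.276, -0.0105]
ee_rot: [2.863, 1.57, -0.108]
wrist_force: [-0.2, -0.3, -3.3]
width: 0.0554
```

>>> {"method": "drive_tool", "body": {"commands": [[[0,0,-0.008,0],[0,0,0,0]]]}}

```text
time: 23.35
tool_pos: [0.4912, -0.2758, -0.0106]
ee_rot: [0.021, 1.57, -2.95]
wrist_force: [-0.9, 0.2, -1.7]
width: 0.0556
```

>>> {"method": "drive_tool", "body": {"commands": [[[0,0,-0.006,0],[0,0,0,0]]]}}

```text
time: 23.55
tool_pos: [0.4911, -0.2758, -0.011]
ee_rot: [-0.076, 1.567, -3.047]
wrist_force: [-5.5, -2.4, -1.2]
width: 0.0554
```

>>> {"method": "drive_tool", "body": {"commands": [[[0,0,-0.006,0],[0,0,0,0]]]}}

```text
time: 23.75
tool_pos: [0.4911, -0.2758, -0.0113]
ee_rot: [-0.088, 1.564, -3.06]
wrist_force: [-7.8, -2.1, -1.1]
width: 0.0556
```

The board met the back wall: TCP stopped at x = 0.4911 and the force rose to 8 N. I'll release, rise and look.

>>> {"method": "drive_tool", "body": {"commands": [[[0,0,0,0],[0,0,0,0],[0,0,0,0],[0,0,0,0],[0,0,0,0],[-0.06,0,0,0],[-0.1,0,0,0],[-0.1,0,0.05,0],[-0.1,0,0.15,0],[0,0,0.18,0],[0,0,0.18,0],[0,0,0,0],[0,0,0,0]]], "grip": 0.75}}

```text
time: 25.05
tool_pos: [0.3565, -0.2995, 0.0809]
ee_rot: [2.374, 1.568, -0.599]
wrist_force: [0.1, 0.4, 0.2]
width: 0.0703
```

```bash
python3 rel.py;  python3 - <<'E'
from h import *
b=snap('side','side16');a=snap('top','top16')
cv2.imwrite('pics/c23.png',cv2.resize(b['pixels'][110:180,285:385,::-1],None,fx=8,fy=8,interpolation=cv2.INTER_CUBIC))
cv2.imwrite('pics/c24.png',cv2.resize(a['pixels'][168:240,380:440,::-1],None,fx=8,fy=8,interpolation=cv2.INTER_CUBIC))
E
```

```text
t 25.05 tcp [ 0.3565 -0.2995  0.0809] yyaw -80.35 tilt [ 0.0024 -0.0016 -1.    ] w 0.07029054010503885 F [0.05 0.43 0.21] q [-0.82 -0.07  1.7   0.    1.51  0.58]
```

View pics/c23.png

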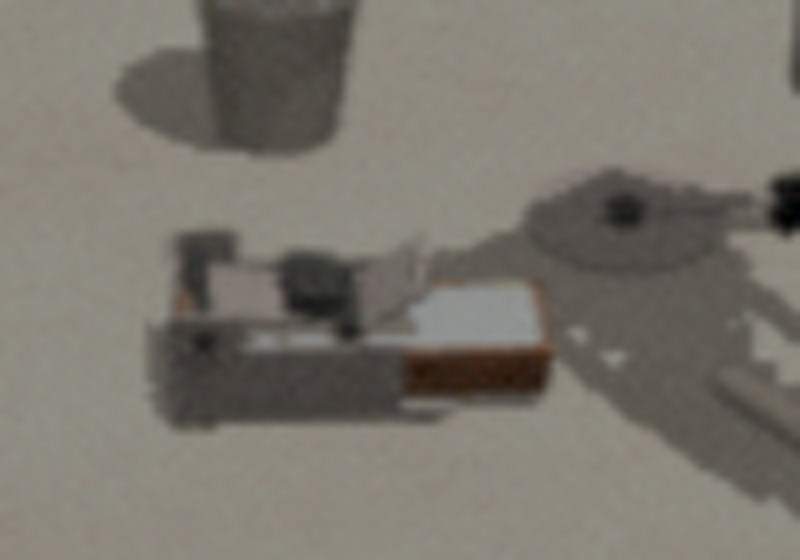

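View pics/c24.png

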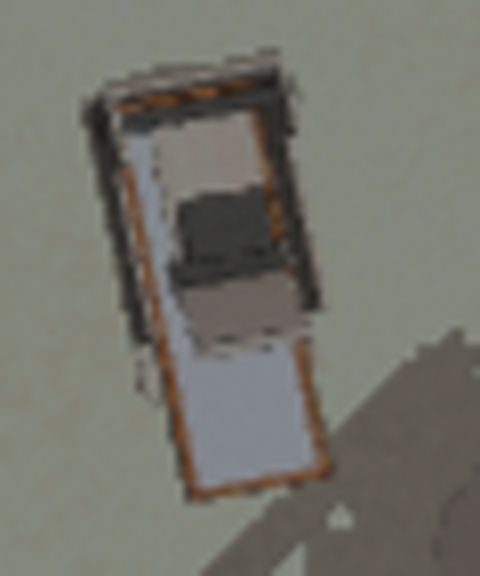

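The board lies in the holder under the arm, with its tail flush with the two below: (405–548, 347–395) in the side view and (190,497)–(328,472) in the top view. I'll measure it numerically.

```bash
python3 - <<'E'
from h import *
a=np.load('pics/top16.npz');b=np.load('pics/side16.npz')
T=lambda x,y,z=.033:ray(a,(x+.5)/8-.5+380,(y+.5)/8-.5+168,z)
D=lambda x,y,z=.033:ray(b,(x+.5)/8-.5+285,(y+.5)/8-.5+110,z)
th=np.radians(9.7);o=np.array([.4702,-.2828])+.1*np.array([np.cos(th),np.sin(th)])
H=lambda p:np.round([(p[:2]-o)@[np.cos(th),np.sin(th)],(p[:2]-o)@[-np.sin(th),np.cos(th)]],4)
for n,p in(('tail L',T(189,500)),('tail R',T(330,473)),('L edge',T(121,165)),('side tail L',D(550,348)),('side tail R',D(540,280)),
 ('cheek L front z.04',T(137,343,.04)),('cheek R',T(320,308,.04)),('cheek L inner',T(155,340,.04)),('R inner',T(299,308,.04)),
 ('back L',T(90,100,.057)),('back R',T(290,68,.057))): print(n,H(p))
for s in(a,b):
  P=pts(s);r=P[...,:2]-o;hx=r@[np.cos(th),np.sin(th)];hy=r@[-np.sin(th),np.cos(th)]
  m=(hx>-.093)&(hx<-.055)&(abs(hy)<.02)&(P[...,2]>.02)&(P[...,2]<.05); q=np.c_[hx[m],hy[m]];c=np.linalg.lstsq(np.c_[q-[-.075,0],np.ones(len(q))],P[m][:,2],rcond=None)[0];print('z plane',m.sum(),c.round(4),np.median(P[m][:,2]))
E
```

```text
tail L [-0.0998  0.0314]
tail R [-0.099  -0.0253]
L edge [0.0348 0.0323]
side tail L [-0.1     0.0295]
side tail R [-0.1011 -0.0241]
cheek L front z.04 [-0.036  0.041]
cheek R [-0.0349 -0.0325]
cheek L inner [-0.0361  0.0338]
R inner [-0.0335 -0.0244]
back L [0.0597 0.0441]
back R [ 0.0587 -0.0354]
z plane 156 [-0.021  -0.0245  0.0333] 0.03342259241949397
z plane 70 [ 0.0161 -0.0077  0.0335] 0.033766324562996164
```

```bash
python3 - <<'E'
from h import *
a=np.load('pics/top0.npz')['pixels'].astype(int);b=np.load('pics/top16.npz')['pixels']
cv2.imwrite('pics/c25.png',b[:,:,::-1])
for f in('side0','side16'):
  P=pts(np.load(f'pics/{f}.npz'))
  for nm,c in(('long',(.591,.212)),('short',(.646,.21))):
    d=np.array([.19,.982]);n=np.array([d[1],-d[0]]); q=P[(P[...,2]>.045)&(P[...,2]<.09)];r=q[:,:2]-c;q=q[(abs(r@n)<.02)&(abs(r@d)<.13)]
    print(f,nm,len(q),q.mean(0).round(4))
E
```

```text
side0 long 343 [0.5938 0.2239 0.0569]
side0 short 186 [0.6476 0.2151 0.0604]
side16 long 337 [0.5934 0.2219 0.0568]
side16 short 184 [0.6478 0.2153 0.0603]
```

View pics/c25.png

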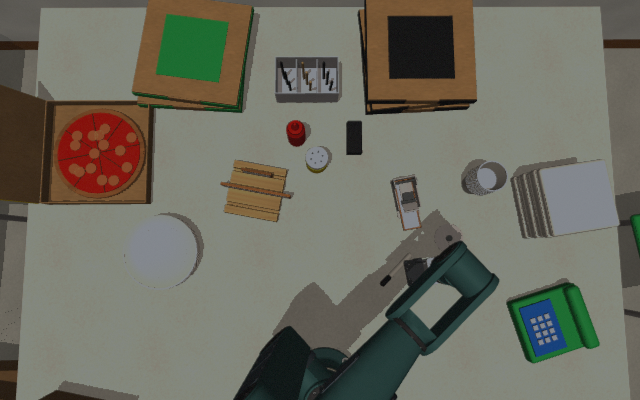

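The other boards and the bystanders are where they were: rack at (256,190), holder at (406,200), cups at (484,178). I'm handing in.

```bash
python3 -c "
from bench import robot
print(robot.close_job()); print(robot.get_obs()['time'])"
```

```text
the job is handed in; nothing more can be done
None
the job is handed in; nothing more can be done
```

The 160 mm board is filed in the holder, flat on the two others and under the weighted arm, and the job is handed in at about 25 s. I lifted it out of the front slot, stood it on the bare table and tipped it flat. I then gripped it by its sides and pushed it in under the lip until it met the back wall, with about 8 N of push at the end.

**Last checks, from both cameras:**

| Check | Measured | Wanted |
|---|---|---|
| Board tail, holder x | -99 to -101 mm | -100 mm |
| Board upper face height | 33.4 mm | 33 mm |
| Squareness | within about 1° | within 7° |
| Distance from holder centreline | about 1 mm | within 9 mm |

- **Arm:** the pictures show it resting on the board; I could not measure its contact force.
- **Other boards:** the long and short boards still stand in the rack, within 2 mm of their first readings, which is measuring noise.
- **Bystanders:** they look unmoved in the last top view; I compared them by eye and did not measure them.
- **Robot:** it was clear of everything, with the tool about 80 mm above the pile, at hand-in.

**What disagreed:** the fingertips sat about 38 mm higher than the reported TCP height. Because of that, the first grasp closed above the board on nothing. I corrected for it using the camera, and touching the table confirmed the offset. The centre of the pile and the centre of the holder's cheeks also differed by about 3–4 mm sideways, and I aimed for the cheeks.

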